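# Close the membrane test cell

## Robot

A 7-joint arm with a two-finger parallel gripper is mounted at the origin on the work surface. World frame = base frame: x ahead of the robot, y to its left, z up, the work surface at z = 0. Lengths are in m, angles in rad, forces in N, time in s.
With the tool pointing down it reaches from about 0.35 to 0.9 m from the base axis. Payload 19.9 kg.
Tool frame: the origin (TCP) lies between the finger pads; the fingertips stand 19 mm ahead of it and the grasp point (between the pads) is the TCP; z points along the fingers, y is the direction in which the jaws open and shut (so a half turn about z gives the same grasp; the last joint's range is limited). The gripper opens to 94 mm and grips with 3 to 60 N. Pads are 16 mm wide; open, the fingers measure 119 mm over their backs; the gripper's body (75 mm by 177 mm) begins 78 mm behind the grasp point.
Start: joints at [1.149, 0.417, -0.01, 1.614, 0.005, 1.111, -0.053], TCP at [0.232, -0.58, 0.224] pointing down, gripper open.
Joint ranges: [-2.81, 2.81], [-0.39, 2.02], [-1.27, 1.25], [0.06, 2.57], [-1.19, 4.33], [0.19, 2], [-2.82, 2.82]. Speed limits (rad/s): [1.89, 1.89, 2.39, 2.39, 3.01, 3.01, 3.01].

## Interface

Orientations are given as a 3x3 rotation matrix whose columns are the frame's x, y, z axes.
In Python, from rig import robot gives the robot as it stands. Calls block until the motion is done:
- robot.move_ptp(position, orientation): joint-space move of the TCP to a pose.
- robot.move_linear(position, velocity=0.15, frame=None, threshold=None): straight line of the TCP; frame=None keeps the orientation; velocity is the mean speed in m/s. With threshold (N) it stops when the force on the tool has changed by that much, and returns True; else False.
- robot.goto_joints(angles): joint-space move.
- robot.gripper_to(opening): finger opening in m; the grip force is fixed at half the most; returns when the fingers have stopped.
- robot.pause(seconds).
- robot.ik(position, orientation): joint angles nearest the present ones, or None.
- robot.get_state(): the state.
- robot.grab_frame(name): name is "scene" or "top" or "wrist"; returns the picture (420x560x3 uint8, red, green, blue); there is no depth.
- robot.camera_info(name): a dict with "fx", "fy", "cx", "cy" (pixels), "rvec" (rotation vector, rad) and "tvec" (3), from world to camera coordinates, as OpenCV has them. Camera axes: x right, y down, z forward; pixel columns grow to the right and rows downward; lengths in m; the calibration is good to about 2 mm. A picture is of the moment at which its call begins: read the wrist's pose just before it. camera_info takes no time and is no camera call; for the wrist camera it gives the pose at the moment of the call.
A pose or a line that the arm cannot do raises robot.PlanningError and nothing moves.
- robot.sign_off(): hands the job in, once; it reports no verdict.
The state is a dict: "time": time; "qpos": joint angles; "joint_vel": joint speeds; "effort": joint torques, N m; "ee_pos": TCP position; "tool_rot": TCP orientation; "force": force on the tool from outside, world axes, zero at the start; "moment": the same for the moment, N m; "opening": finger opening in m.
Only numpy, scipy, OpenCV 4.12 (cv2) and the standard library are available. Lean on these libraries where they do the work, as an engineer would, in place of code of your own. Each camera call takes 0.05 s, during which the arm holds its last target. There are 200 camera calls.

## Task

Close the membrane test cell: take the white top plate that has the two guide holes by its handle and, keeping it level, lower it over the two guide pins until it sits fully home and flat on the steel base; let go only once it is down. Leave the shorter plate without holes where it lies.

Things in the scene. Friction and masses are not known exactly. Their poses are not given: they have to be found in the camera images.
- cover_grip (a point): Top plate to fit: loose, white plastic, 170 x 90 x 20 mm, under 0.6 kg, flat on the bench. Two 24 mm through holes on its long centre line, 60 mm either side of the middle. Dark bar handle on its middle, 60 mm long (along x), 22 wide (y), 50 high. Point: handle's centre, 45 mm above the underside, 25 above the upper face. x along the line of holes, z up. Fits either way round.
- base: Fixed steel base, 170 x 90 mm, flat top face 40 mm above the bench. Two upright pins, 12 mm diameter, on its long centre line, 60 mm either side of the middle, 45 mm high above the face, the last 18 mm a cone ending 4 mm wide. Origin: centre of the underside; x along the line of pins, z up. With the plate home, its handle's centre is 85 mm above this origin.
- blank_grip (a point): Bystander: a shorter loose white plate, 120 x 90 x 20 mm, with the same handle but no holes. Point: its handle's centre, 45 mm above its underside; x along its long side, z up.
Mind the look-alikes: they are no part of the job. What is shaped like the part that bears cover_grip but blue or purple is not meant.

How it is judged:
By the outcome, as a careful person would: the job done as asked, in the order asked, and still so for the second after the job is handed in, with the robot touching nothing.
It also fails if it takes over 48 s, if anything falls off the work surface, if the arm or the gripper's body presses on something with over 40 N, if the wrist force passes 120 N, or if a joint passes its speed limit or range.

## Working session

There is one attempt and no reset: what is moved stays moved. The work goes in short steps, each a Python script; the robot and the scene stay as the last script left them, time stands still between calls to the robot, and variables do not carry over. Pictures are saved under pics/ and viewed, about 8 in all and at most 12, crops included, and the job is handed in when it is done.

```bash
mkdir -p pics; cat > h.py <<'E'
import numpy as np, cv2
from rig import robot
def save(name, fn, crop=None, scale=1):
    im=robot.grab_frame(name)[:,:,::-1]
    if crop: x0,y0,x1,y1=crop; im=im[y0:y1,x0:x1]
    cv2.imwrite('pics/'+fn, cv2.resize(im,None,fx=scale,fy=scale,interpolation=cv2.INTER_CUBIC))
def px2w(ci,uv,z):
    R,_=cv2.Rodrigues(np.array(ci['rvec'],float)); t=np.array(ci['tvec'],float).ravel()
    d=R.T@np.array([(uv[0]-ci['cx'])/ci['fx'],(uv[1]-ci['cy'])/ci['fy'],1.]); c=-R.T@t
    return c+d*(z-c[2])/d[2]
def w2px(ci,p):
    K=np.array([[ci['fx'],0,ci['cx']],[0,ci['fy'],ci['cy']],[0,0,1.]])
    return cv2.projectPoints(np.array(p,float).reshape(-1,1,3),np.array(ci['rvec'],float),np.array(ci['tvec'],float),K,None)[0].reshape(-1,2)
E
python3 - <<'E'
from h import *
save('top','top.png'); save('scene','scene.png')
for n in('top','scene'):
    c=robot.camera_info(n); R,_=cv2.Rodrigues(np.array(c['rvec'])); print(c, -R.T@np.array(c['tvec']))
print(robot.get_state())
E
```

```text
{'fx': 497.1281730237123, 'fy': 497.1281730237123, 'cx': 288.1040323003832, 'cy': 210.93702266496902, 'rvec': array([ 2.19292601, -2.16302456,  0.04787702]), 'tvec': array([0.06794535, 0.52854455, 1.11680836])} [0.45388248 0.05067272 1.15006947]
{'fx': 417.2712219961872, 'fy': 417.2712219961872, 'cx': 281.9997298830118, 'cy': 205.19885209820467, 'rvec': array([ 2.13928414,  0.78946316, -0.40064992]), 'tvec': array([-0.44230638, -0.11556701,  1.34886352])} [ 1.08028015 -0.54881917  0.74847563]
{'time': 0.1, 'qpos': array([ 1.14848874,  0.41792369, -0.01030406,  1.61411609,  0.00469242,
        1.11067887, -0.05302852]), 'joint_vel': array([ 3.42263017e-04, -1.05574434e-03, -8.65929614e-06, -1.02905589e-03,
       -9.92062827e-04, -9.28399823e-04, -3.97128645e-04]), 'effort': array([ 4.51909682e-04, -8.52582908e+01,  6.39711823e-01, -4.26686347e+01,
       -4.88651369e-02,  1.65069412e-02,  3.53582857e-05]), 'ee_pos': array([ 0.23216997, -0.57993626,  0.22388106]), 'tool_rot': array([[ 9.28373285e-01,  3.71648774e-01, -4.81446730e-04],
       [ 3.71649078e-01, -9.28372759e-01,  9.91417766e-04],
       [-7.85028320e-05, -1.09933500e-03, -9.99999393e-01]]), 'force': array([-0.67268906,  0.00658712,  0.27024354]), 'moment': array([ 0.01158156, -0.02599077, -0.01360688]), 'opening': 0.09398754075160871}
```

View pics/top.png

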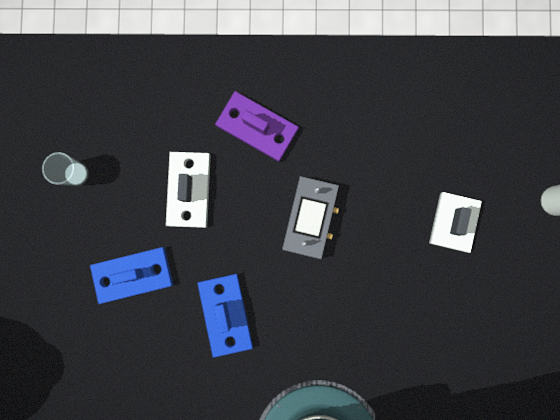

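View pics/scene.png

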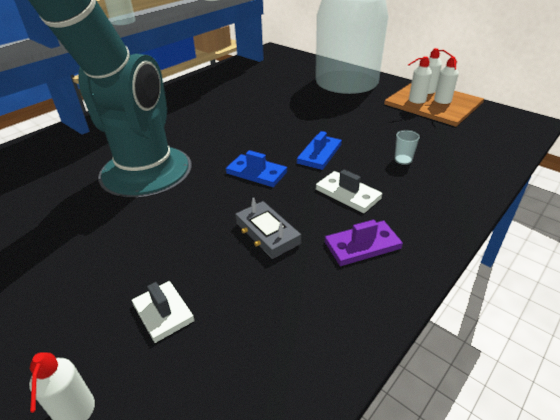

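The top view shows five plates. There is a white one with two holes at (188,189), and a white one without holes, shorter, at (456,222). The purple (257,126) and blue (131,275) and (225,315) plates are look-alikes by colour. The base is at (311,218). The cover is the white plate at (188,189), the only white one with holes. I'll confirm that in an enlarged crop.

```bash
python3 - <<'E'
import cv2
im=cv2.imread('pics/top.png')[140:270,155:355]
cv2.imwrite('pics/crop.png',cv2.resize(im,None,fx=4,fy=4,interpolation=cv2.INTER_CUBIC))
E
```

```text
(no output)
```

View pics/crop.png

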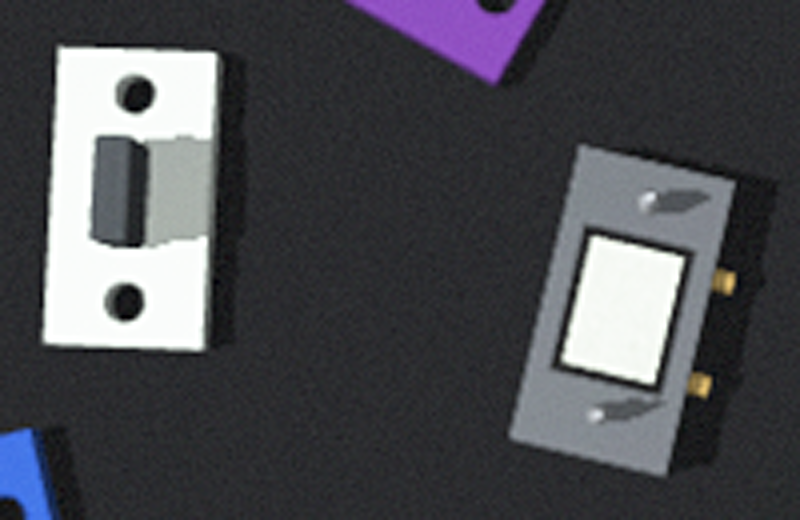

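The crop confirms it. The white plate has two holes, at crop (136,94) and (125,302). Its corners are (58,46), (218,51), (207,351) and (43,344). The base corners are (580,145), (736,181), (667,475) and (510,438), with pin tips near (646,200) and (594,414).

```bash
python3 - <<'E'
from h import *
c=robot.camera_info('top')
f=lambda l,z:np.array([px2w(c,(155+(u+.5)/4-.5,140+(v+.5)/4-.5),z) for u,v in l])
def rep(n,P): print(n,P.round(4).tolist(),'mean',P.mean(0).round(4),'sides',np.linalg.norm(P-np.roll(P,-1,0),axis=1).round(4))
C=f([(58,46),(218,51),(207,351),(43,344)],.02);rep('cover',C)
H=f([(136,94),(125,302)],.02);rep('holes',H)
B=f([(580,145),(736,181),(667,475),(510,438)],.04);rep('base',B)
P=f([(646,200),(594,414)],.085);rep('pins',P)
a=lambda d:np.degrees(np.arctan2(d[1],d[0]))
print(a(C[0]-C[3]),a(C[1]-C[2]),a(H[0]-H[1]),'base',a(B[0]-B[3]),a(B[1]-B[2]),a(P[0]-P[1]))
w=robot.camera_info('wrist');R,_=cv2.Rodrigues(np.array(w['rvec']));s=robot.get_state()
print('cam in tool',np.array(s['tool_rot']).T@(-R.T@w['tvec']-s['ee_pos']),w['fx'], np.array(s['tool_rot']).T@R.T)
E
```

```text
cover [[0.6622, 0.3518, 0.02], [0.6602, 0.2591, 0.02], [0.4874, 0.2611, 0.02], [0.4901, 0.3552, 0.02]] mean [0.575  0.3068 0.02  ] sides [0.0927 0.1728 0.0942 0.1721]
holes [[0.6348, 0.3058, 0.02], [0.5148, 0.3088, 0.02]] mean [0.5748 0.3073 0.02  ] sides [0.12 0.12]
base [[0.6054, 0.05, 0.04], [0.5861, -0.0377, 0.04], [0.4215, -0.0007, 0.04], [0.4407, 0.0868, 0.04]] mean [0.5134 0.0246 0.04  ] sides [0.0897 0.1687 0.0896 0.1688]
pins [[0.5699, 0.0141, 0.085], [0.4547, 0.0406, 0.085]] mean [0.5123 0.0274 0.085 ] sides [0.1182 0.1182]
-1.145122082871862 -0.6661574846619132 -1.4403974646677107 base -12.61123769734457 -12.654421560020959 -12.960970329499041
cam in tool [ 0.08030807  0.0005464  -0.16000952] 322.931846601901 [[ 6.11710988e-04 -9.61964747e-01 -2.73172932e-01]
 [ 9.99999771e-01  5.09538638e-04  4.44965905e-04]
 [-2.88849351e-04 -2.73173142e-01  9.61964839e-01]]
```

```bash
cat >> h.py <<'E'
def rot(deg):
    c,s=np.cos(np.radians(deg)),np.sin(np.radians(deg)); return np.array([[c,s,0],[s,-c,0],[0,0,-1.]])
E
python3 - <<'E'
from h import *
for o in(0,180):
    for p,y in(((.575,.307,.4),-1.2),((.575,.307,.045),-1.2),((.513,.026,.2),-12.7),((.513,.026,.085),-12.7)):
        q=robot.ik(p,rot(y+o)); print(o,p,None if q is None else np.round(q,2))
robot.move_linear([.232,-.58,.4],velocity=.25)
best=min((0,180),key=lambda o:abs(q[6]) if (q:=robot.ik((.575,.307,.25),rot(-1.2+o))) is not None else 9)
print('best',best)
robot.move_ptp([.575,.307,.3],rot(-1.2+best))
robot.move_linear([.575,.307,.2],velocity=.2)
robot.pause(.2)
c=robot.camera_info('wrist'); save('wrist','w1.png')
print(c, robot.get_state()['time'],robot.get_state()['ee_pos'])
import pickle; pickle.dump(c,open('w1.pkl','wb'))
E
```

```text
0 (0.575, 0.307, 0.4) [ 0.07  0.53 -0.98  1.26  0.43  1.57 -2.43]
0 (0.575, 0.307, 0.045) [-0.15  0.74 -0.56  1.65  0.48  0.89 -2.48]
0 (0.513, 0.026, 0.2) [ 0.33  0.28 -0.51  1.9   0.16  1.   -2.05]
0 (0.513, 0.026, 0.085) [ 0.23  0.44 -0.41  1.99  0.25  0.76 -2.12]
180 (0.575, 0.307, 0.4) [ 0.15  0.6  -1.17  1.26  0.55  1.61  0.63]
180 (0.575, 0.307, 0.045) [ 0.13  0.94 -1.03  1.64  0.89  1.1   0.39]
180 (0.513, 0.026, 0.2) [ 0.58  0.35 -0.83  1.89  0.3   1.03  0.98]
180 (0.513, 0.026, 0.085) [ 0.48  0.51 -0.73  1.98  0.46  0.82  0.84]
best 180
{'fx': 322.931846601901, 'fy': 322.931846601901, 'cx': 279.3829524695279, 'cy': 210.97232627907866, 'rvec': array([-2.09304013, -2.05052513, -0.28634418]), 'tvec': array([-0.31890617, -0.57037971,  0.21309786])} 5.1917 [0.57532178 0.30724424 0.20104082]
```

View pics/w1.png

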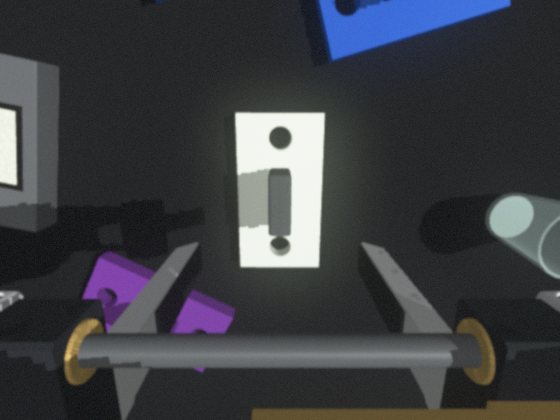

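The wrist view shows the white plate between the jaws. Its corners are (236,113), (325,113), (319,267) and (240,267), with holes at (280,138) and (280,245) and the handle between them. The glass stands to the right at (510,215), clear of the fingers.

```bash
python3 - <<'E'
from h import *
import pickle; c=pickle.load(open('w1.pkl','rb'))
C=np.array([px2w(c,p,.02) for p in [(236,113),(325,113),(319,267),(240,267)]])
a=lambda d:np.degrees(np.arctan2(d[1],d[0]))
m=C.mean(0); ax=(C[3]+C[2]-C[0]-C[1]); y=a(ax)
print(C.round(4).tolist(),m.round(4),y,np.linalg.norm(C-np.roll(C,-1,0),axis=1).round(4), [px2w(c,p,.02).round(4) for p in[(280,138),(280,245)]])
E
```

```text
[[0.4899, 0.2651, 0.02], [0.4917, 0.355, 0.02], [0.662, 0.3512, 0.02], [0.6601, 0.2599, 0.02]] [0.5759 0.3078 0.02  ] -1.5081328433019843 [0.09   0.1703 0.0913 0.1703] [array([0.5155, 0.309 , 0.02  ]), array([0.6338, 0.3067, 0.02  ])]
```

```bash
python3 - <<'E'
from h import *
R=rot(178.6)
robot.move_ptp([.5755,.3075,.19],R)
print(robot.move_linear([.5755,.3075,.046],velocity=.12,threshold=15))
s=robot.get_state();print(s['ee_pos'],s['force'])
robot.gripper_to(0.0); s=robot.get_state();print('open',s['opening'])
f0=s['force']
robot.move_linear([.5755,.3075,.2],velocity=.15)
s=robot.get_state();print(s['opening'],s['force']-f0,s['moment'],s['time'])
robot.move_linear([.513,.026,.2],velocity=.15,frame=rot(180-12.7))
robot.pause(.2)
c=robot.camera_info('wrist'); save('wrist','w2.png')
s=robot.get_state();print(s['opening'],s['ee_pos'],s['time'])
import pickle; pickle.dump(c,open('w2.pkl','wb'))
save('top','t2.png',(210,120,390,255),4)
E
```

```text
False
[0.57583963 0.30777646 0.04675353] [-0.13272428  0.07094474  0.12602916]
open 0.02206789056738358
0.021756005573467466 [ 1.76535754e-01  5.27684328e-03 -5.53159155e+00] [ 0.10398121 -0.1291385  -0.02905747] 9.0667
0.021774590733882552 [0.51299988 0.02624689 0.19996939] 11.3917
```

View pics/w2.png

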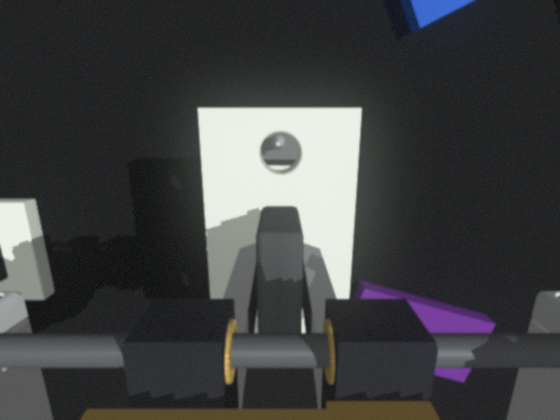

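The plate is held, with its near edge from (199,108) to (361,108). The near hole is centred at about (281,152), and the pin tip shows through it near (280,142). I'll work out the offsets and check one enlarged crop.

```bash
python3 - <<'E'
from h import *
import pickle; c=pickle.load(open('w2.pkl','rb'))
im=cv2.imread('pics/w2.png')[100:190,220:340]
cv2.imwrite('pics/w2c.png',cv2.resize(im,None,fx=6,fy=6,interpolation=cv2.INTER_CUBIC))
T=np.array([.513,.0262,.2]);R=rot(180-12.7)
for n,p,z in(('edgeL',(199,108),.173),('edgeR',(361,108),.173),('hole',(281,152),.173),('tip',(280,142),.085)):
    w=px2w(c,p,z); print(n,w.round(4),'tool',(R.T@(w-T)).round(4))
print(w2px(c,[[.4547,.0406,.085],[.5130-.06*np.cos(np.radians(12.7)),.026+.06*np.sin(np.radians(12.7)),.085]]))
E
```

```text
edgeL [0.4208 0.0015 0.173 ] tool [ 0.0846 -0.0443  0.027 ]
edgeR [0.4403 0.0888 0.173 ] tool [0.0847 0.0451 0.027 ]
hole [0.4541 0.0405 0.173 ] tool [0.0606 0.001  0.027 ]
tip [0.4541 0.04   0.085 ] tool [0.0605 0.0005 0.115 ]
[[280.82649188 142.52797193]
 [279.11860229 142.62782215]]
```

View pics/w2c.png

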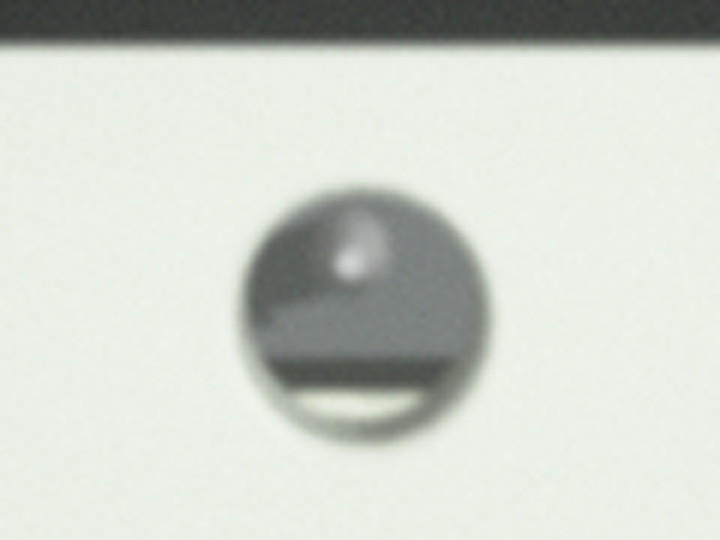

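View pics/t2.png

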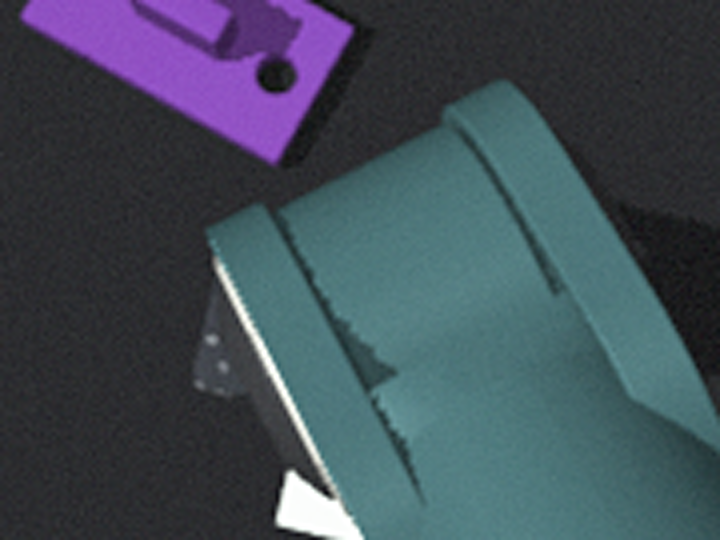

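Tip at full-image (277.9,142.6), hole at (280.6,152.1): that's about 2 mm sideways, against 6 mm of clearance. I'll nudge 1 mm and lower under force guard. The other top crop shows only the arm hiding the base.

```bash
python3 - <<'E'
from h import *
R=rot(180-12.7); x,y=.513,.025
robot.move_linear([x,y,.14],velocity=.1,frame=R)
robot.pause(.2)
print('hit',robot.move_linear([x,y,.095],velocity=.05,threshold=12))
s=robot.get_state();print(s['ee_pos'],s['force'],s['moment'])
if s['ee_pos'][2]<.097:
    print('hit',robot.move_linear([x,y,.0825],velocity=.02,threshold=8))
s=robot.get_state();print(s['ee_pos'],s['force'],s['moment'],s['opening'],s['time'])
save('scene','s3.png',(190,150,370,285),4)
E
```

```text
hit False
[0.51318948 0.02503711 0.09524414] [-0.77219582 -0.7675721  -4.08026556] [ 0.02411202 -0.13990625 -0.01002339]
hit True
[0.51311132 0.02491925 0.08554956] [ 0.16944161 -0.47771986  2.17625657] [ 0.03667766 -0.37946547 -0.01043835] 0.021676530857148796 13.9333
```

View pics/s3.png

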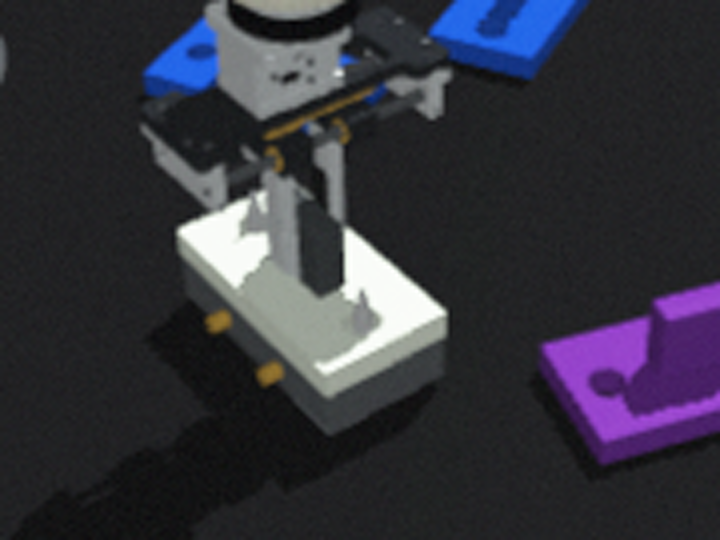

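The picture shows both pins standing through the holes, at (255,215) and (362,310), and the plate flat on the base. Contact came at the expected height, so I'll release, retreat and check.

```bash
python3 - <<'E'
from h import *
robot.gripper_to(.08)
robot.move_linear([.513,.025,.25],velocity=.12)
robot.move_ptp([.45,.28,.3],rot(180))
robot.pause(.3)
save('top','t4.png',(250,150,370,280),4)
save('scene','s4.png',(190,150,370,285),3)
a,b=cv2.imread('pics/t4.png'),cv2.imread('pics/s4.png')
h=max(a.shape[0],b.shape[0]); pad=lambda i:cv2.copyMakeBorder(i,0,h-i.shape[0],0,0,cv2.BORDER_CONSTANT)
o=np.hstack([pad(a),pad(b)]); o=cv2.resize(o,None,fx=.78,fy=.78); cv2.imwrite('pics/f.png',o); print(o.shape)
s=robot.get_state();print(s['time'],s['force'],s['opening'])
E
```

```text
(406, 796, 3)
17.9583 [-0.08631908  0.72438292  0.17356299] 0.07980182005485487
```

View pics/f.png

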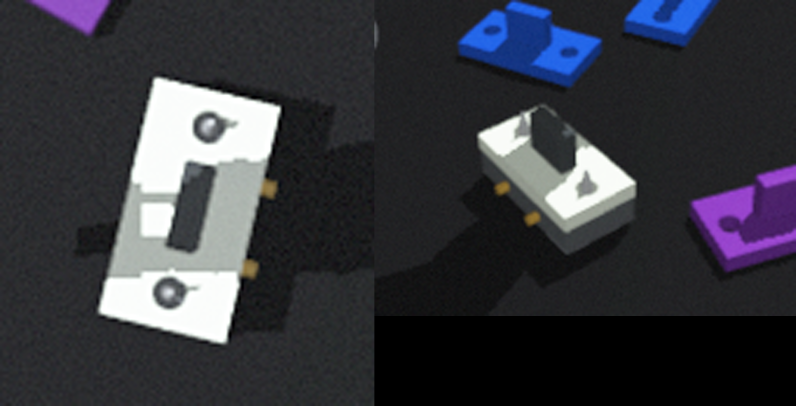

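The plate lies flat on the base with a pin centred in each hole, at (210,126) and (170,292), and the gripper is well clear.

```bash
python3 -c "
from rig import robot
robot.sign_off()"
```

```text
the job is handed in; nothing more can be done
```

The test cell is closed. I took the white two-hole plate by its handle, lowered it level over both pins, released it once it was down and handed the job in at about 18 s on the robot clock.

- **Seating:** contact came with the tool at z = 0.0855 m, against about 0.087 m expected. The lowering ran under a force guard, and the force readings stayed small.
- **Final pictures:** both pins stand near the centres of the holes, the plate sits flat and flush on the base, and the gripper is open and clear.
- **Disagreement:** before lowering, the near pin tip showed about 2 mm sideways of the hole centre. That was within the 6 mm clearance, and I shifted the plate 1 mm to reduce it.
- **Other plates:** I never reached for the blank plate or the coloured ones, but the last pictures were crops that did not include the blank.

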